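# Sort the mixed-up circuit boards into their own trays

### The arm

A 7-joint arm with a two-finger parallel gripper is mounted at the origin on the work surface. World frame = base frame: x ahead of the robot, y to its left, z up, the work surface at z = 0. Lengths are in m, angles in rad, forces in N, time in s.
With the tool pointing down it reaches from about 0.4 to 0.925 m from the base axis. Payload 5.6 kg.
Tool frame: the origin (TCP) lies at the very end of the fingers, on their centre line; the grasp point (between the pads) lies 19 mm behind it; z points along the fingers, y is the line along which they close (so a half turn about z gives the same grasp; the last joint's range is limited). The gripper opens to 85 mm and grips with 20 to 120 N. Pads are 22 mm wide; open, the fingers measure 114 mm over their backs; the gripper's body (76 mm by 85 mm) begins 54 mm behind the grasp point. The pads swing forward as they close: fully open they stand 13 mm farther back than shut.
Start: joints at [1.172, 0.468, -0.012, 1.603, 0.006, 1.071, -0.056], TCP at [0.226, -0.609, 0.231] pointing down, gripper open.
Joint ranges: [-2.53, 2.53], [-0.31, 2.02], [-1.57, 1.55], [0.28, 2.44], [-1.29, 4.43], [0.15, 1.84], [-2.92, 2.92]. Speed limits (rad/s): [2.57, 2.57, 3.14, 3.14, 3.14, 3.14, 3.14].

### API

Orientations are given as a unit quaternion [x, y, z, w].
In Python, from cell import env gives the robot as it stands. The module is installed in compiled form; this text tells all that it offers.
- The arm moves only by the tool servo_tool, never from a script. Its argument "plan" is a list that holds one entry, the list of rows, each a list of 7 numbers: the shift along the tool's x, y, z as a fraction of full scale, then the turn, a rotation vector about the tool's x, y, z as a fraction of full scale, then the opening, from -1 (shut) to 1 (fully open). A call has 1 to 12 rows; each row is the pose to reach, as a shift and turn from the pose commanded when the call began, along the tool's axes at that moment, turning the shorter way round; what a row does not reach only later rows make up. Full scale, the value 1, is 12 cm for a shift and pi rad for a turn. A row lasts 1/10 s, in which the tool goes at most 50 mm and 8.59 degrees, less where a joint would pass 70% of its speed; a pose out of reach is approached as far as the arm can. A call with a number of a shift or a turn outside -1 to 1 is refused whole. A call with a gripper value outside its range is refused whole. The fingers move at their own pace and stop on an object; "newtons" is the grip in N (left out, the last holds). Time passes only in rows, so rows that repeat a pose let the fingers close. It gives the time, the measured TCP pose, the force, the opening and the grip force at its end, in the units of the state.
- env.state(): the state, without advancing time (a new reading comes with each control period).
- env.camera(name): name is "side" or "top" or "wrist"; returns the picture (480x640x3 uint8, red, green, blue); there is no depth.
- env.camera_info(name): a dict with "mtx" (3x3 intrinsics, pixels), "R" (3x3) and "t" (3): a world point X has camera coordinates R X + t. Camera axes: x right, y down, z forward; pixel columns grow to the right and rows downward; lengths in m; the calibration is good to about 2 mm. A picture is of the moment at which its call begins: read the wrist's pose just before it. camera_info takes no time and is no camera call; for the wrist camera it gives the pose at the moment of the call.
- env.job_done(): hands the job in; it is judged then, once.
The state is a dict: "time_s": time; "joints": joint angles; "joint_vel": joint speeds; "joint_efforts": joint torques, N m; "position": TCP position; "tool_rot": TCP orientation; "force": force on the tool from outside, world axes, zero at the start; "wrist_torque": the same for the moment, N m; "gripper_width": opening from 0.0 (shut) to 1.0 (fully open); "gripper_force": force on a finger pad.
Only numpy, scipy, OpenCV 4.12 (cv2) and the standard library are available. Lean on these libraries where they do the work, as an engineer would, in place of code of your own. Each camera call takes 0.05 s, during which the arm holds its last target. There are 200 camera calls.

### The job

The three circuit boards have got into one another's trays: put each one into the tray that matches the colour of its transformer block, lying flat inside the rim, with the spare grey tray free for use on the way. Set the boards down, do not drop them, and leave the solder spool, the flux bottle and the screwdriver where they are.

Things in the scene. Friction and masses are not known exactly. Their poses are not given: they have to be found in the camera images.
- board_blue: loose green circuit board 66 (x) x 42 (y) x 4 mm, about 120 g, with an upright blue transformer block at its centre, 28 x 28 mm, from 4 to 36 mm above the underside (grip it here); its small parts are under 12 mm high. Origin: centre of the underside; x along the length, z up. It starts in a tray of another colour; in any tray its origin rests 4 mm above the bench.
- board_red: loose green circuit board 66 (x) x 42 (y) x 4 mm, about 120 g, with an upright red transformer block at its centre, 28 x 28 mm, from 4 to 36 mm above the underside (grip it here); its small parts are under 12 mm high. Origin: centre of the underside; x along the length, z up. It starts in a tray of another colour; in any tray its origin rests 4 mm above the bench.
- board_yellow: loose green circuit board 66 (x) x 42 (y) x 4 mm, about 120 g, with an upright yellow transformer block at its centre, 28 x 28 mm, from 4 to 36 mm above the underside (grip it here); its small parts are under 12 mm high. Origin: centre of the underside; x along the length, z up. It starts in a tray of another colour; in any tray its origin rests 4 mm above the bench.
- tray_blue: blue plastic tray, fixed to the bench, the home of the board with the blue block. Outside 98 (x) x 74 (y) mm, floor 4 mm thick, rim 6 mm wide with its top 12 mm above the bench; inside 86 x 62 mm: a board fits lengthwise, 10 mm to spare all round, not crosswise. Origin: centre of the underside, on the bench; x along the tray's length, z up.
- tray_red: red plastic tray, fixed to the bench, the home of the board with the red block. Outside 98 (x) x 74 (y) mm, floor 4 mm thick, rim 6 mm wide with its top 12 mm above the bench; inside 86 x 62 mm: a board fits lengthwise, 10 mm to spare all round, not crosswise. Origin: centre of the underside, on the bench; x along the tray's length, z up.
- tray_yellow: yellow plastic tray, fixed to the bench, the home of the board with the yellow block. Outside 98 (x) x 74 (y) mm, floor 4 mm thick, rim 6 mm wide with its top 12 mm above the bench; inside 86 x 62 mm: a board fits lengthwise, 10 mm to spare all round, not crosswise. Origin: centre of the underside, on the bench; x along the tray's length, z up.
- tray_grey: grey plastic tray, fixed to the bench, the spare tray, empty at the start. Outside 98 (x) x 74 (y) mm, floor 4 mm thick, rim 6 mm wide with its top 12 mm above the bench; inside 86 x 62 mm: a board fits lengthwise, 10 mm to spare all round, not crosswise. Origin: centre of the underside, on the bench; x along the tray's length, z up.
- spool: bystander: loose steel-coloured solder spool standing on the bench, 54 mm across, 36 mm tall. Origin: centre of the underside.
- flux_bottle: bystander: loose amber flux bottle with a black cap standing on the bench, 44 mm across, 85 mm tall. Origin: centre of the underside.
- screwdriver: bystander: loose screwdriver with an orange handle lying on the bench, 160 mm long along its x axis. Origin: under its middle.

How it is judged:
At the end, for the whole second after the job is handed in: Each board lies flat (within 0.06 rad) on the floor of the tray of its block's colour, its centre within 15 mm of the tray's centre (that is, inside the rim), and at rest (horizontal distance between board_blue and tray_blue below 0.015 m and z of board_blue in the frame of tray_blue below 0.008 m and angle between each of board_blue, board_red, board_yellow's own z axis and vertical below 0.06 rad and linear speed of each of board_blue, board_red, board_yellow below 0.02 m/s and angular speed of each of board_blue, board_red, board_yellow below 0.2 rad/s and horizontal distance between board_red and tray_red below 0.015 m and z of board_red in the frame of tray_red below 0.008 m and horizontal distance between board_yellow and tray_yellow below 0.015 m and z of board_yellow in the frame of tray_yellow below 0.008 m); the robot touches nothing.
It fails at once if a board is dropped: it falls free of the fingers faster than 0.6 m/s (about 2 cm) ((contact force between board_blue and the fingers below 0.05 N and linear speed of board_blue above 0.6 m/s) or (contact force between board_red and the fingers below 0.05 N and linear speed of board_red above 0.6 m/s) or (contact force between board_yellow and the fingers below 0.05 N and linear speed of board_yellow above 0.6 m/s)).
It fails at once if the solder spool, the flux bottle or the screwdriver is moved by more than 3 cm (distance of any of spool, flux_bottle, screwdriver from where it was at the start of the episode above 0.03 m).
It also fails if it takes over 106 s, if anything falls off the work surface, if the arm or the gripper's body presses on something with over 40 N, if the wrist force passes 120 N, or if a joint passes its speed limit or range.

## Working session

There is one attempt and no reset: what is moved stays moved. The work goes in short steps, Python scripts to look and compute and a tool call to move; the robot and the scene stay as the last step left them, time stands still between calls to the robot, and variables do not carry over. Pictures are saved under pics/ and viewed, at most 14 in all, crops included, and the job is handed in when it is done.

Besides the shell and the picture viewer there is one more tool, called after ">>>" by a JSON object that holds its "method" and its "body". servo_tool: Moves the arm, as the interface text tells. Shift numbers are shares of 12 cm and turn numbers shares of pi rad, none past 1 either way. Its arguments: {"type":"object","properties":{"plan":{"type":"array","items":{"type":"array","items":{"type":"array","items":{"type":"number","minimum":-1,"maximum":1}}}},"newtons":{"type":"number"}},"required":["plan"]}

```bash
mkdir -p pics
python3 - <<'E'
from cell import env
import cv2
print(env.state())
for n in("top","side"):
    cv2.imwrite(f"pics/{n}0.png",env.camera(n)[:,:,::-1]); i=env.camera_info(n);print(n,i)
E
```

```text
{'time_s': 0.0, 'joints': array([ 1.1720052 ,  0.46841799, -0.01163679,  1.6036154 ,  0.00600975,
        1.07139235, -0.05628716]), 'joint_vel': array([-3.94785419e-04,  1.18455222e-03,  2.89492449e-03, -9.47596776e-05,
        1.68624601e-04,  1.40546502e-03,  2.08604556e-04]), 'joint_efforts': array([-3.07824575e-04, -5.32386446e+01,  2.18422862e-02, -2.51303905e+01,
        1.15036278e-02,  7.70493090e-03,  5.94052807e-06]), 'position': array([ 0.22617559, -0.60878897,  0.23031526]), 'tool_rot': array([ 9.84219303e-01,  1.76950715e-01, -2.16876972e-04, -8.72614233e-04]), 'force': array([0.15874628, 0.62347808, 0.79033796]), 'wrist_torque': array([-0.00824505,  0.03182299, -0.00527381]), 'gripper_force': 0.0, 'gripper_width': 1.0039202282904474}
top {'mtx': array([[575.76740417,   0.        , 326.43185586],
       [  0.        , 575.76740417, 251.08541597],
       [  0.        ,   0.        ,   1.        ]]), 'R': array([[-0.00902852, -0.99995244, -0.00368863],
       [-0.98407185,  0.00953995, -0.177515  ],
       [ 0.17754175,  0.00202718, -0.98411118]]), 't': array([0.00368938, 0.58260945, 1.08572157])}
side {'mtx': array([[446.10477211,   0.        , 327.21433077],
       [  0.        , 446.10477211, 237.35708887],
       [  0.        ,   0.        ,   1.        ]]), 'R': array([[-0.98890766, -0.14690947,  0.02189181],
       [-0.11462464,  0.66109032, -0.74149901],
       [ 0.09446076, -0.73578339, -0.67059673]]), 't': array([0.56402291, 0.08969087, 0.86905751])}
```

View pics/top0.png

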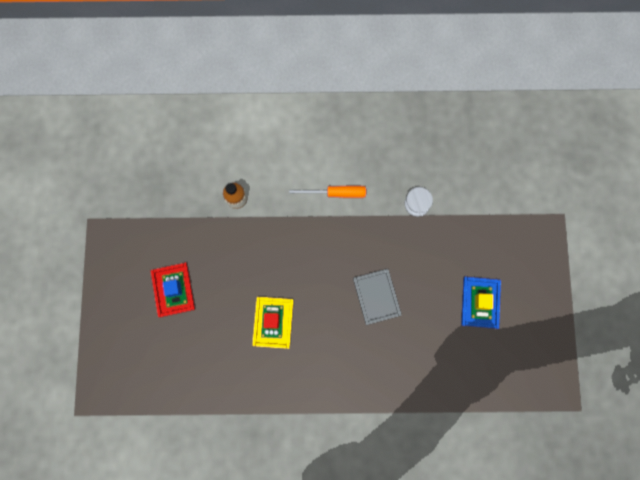

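View pics/side0.png

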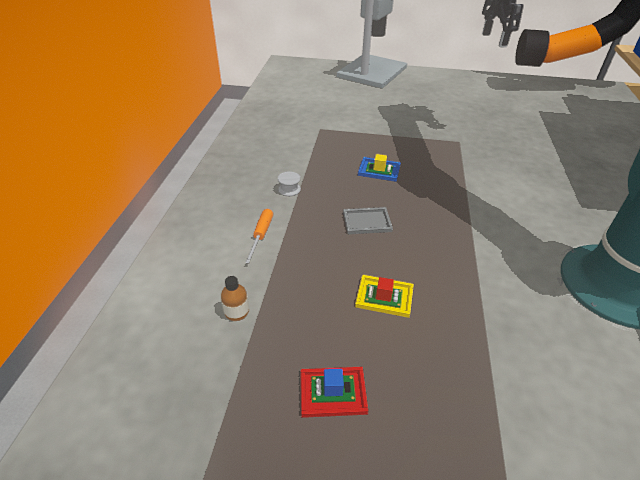

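The top view shows the yellow block in the blue tray at (482,302), the red block in the yellow tray at (272,322), the blue block in the red tray at (173,289), and the empty grey tray at (377,297). The side view agrees: the trays' long sides run roughly along world x. Next I measure them.

```bash
cat > h.py <<'E'
import cv2, numpy as np
from cell import env
def ray(i,uv,z):
    K,R,t=i["mtx"],i["R"],i["t"]; uv=np.atleast_2d(uv)
    d=(np.linalg.inv(K)@np.c_[uv,np.ones(len(uv))].T).T@R; c=-R.T@t
    return (c+d*((z-c[2])/d[:,2])[:,None])[:,:2]
def masks(img):
    h=cv2.cvtColor(img,cv2.COLOR_RGB2HSV); H,S,V=cv2.split(h)
    s=(S>140)&(V>70)
    return dict(red=s&((H<8)|(H>172)),yellow=s&(H>22)&(H<35),blue=s&(H>100)&(H<130),
      green=(S>120)&(H>45)&(H<90),grey=(S<55)&(V>85)&(V<160))
def rect(P):  # metric min-area rect: centre, long, short, yaw of long axis in (-90,90]
    (c,(w,h),a)=cv2.minAreaRect((P*1000).astype(np.float32))
    if w<h: w,h,a=h,w,a+90
    return np.round(np.array(c)/1000,4),round(w,1),round(h,1),round((a+90)%180-90,1)
def blobs(m,amin=40):
    n,l,st,ce=cv2.connectedComponentsWithStats(m.astype(np.uint8))
    return [(st[k,4],np.argwhere(l==k)[:,::-1].astype(float)) for k in range(1,n) if st[k,4]>amin]
E
python3 - <<'E'
from h import *
img=cv2.imread("pics/top0.png")[:,:,::-1].copy(); i=env.camera_info("top")
M=masks(img)
for c in M:
    m=M[c].copy(); m[:225]=0; m[400:]=0; m[:,:100]=0; m[:,550:]=0
    for a,p in blobs(m):
        for z in (.008,.012,.040): print(c,a,p.mean(0).round(),z,rect(ray(i,p,z)))
E
```

```text
red 1106 [171. 290.] 0.008 (array([0.5148, 0.3126]), 99.9, 76.5, 11.8)
red 1106 [171. 290.] 0.012 (array([0.5144, 0.3115]), 99.6, 76.2, 11.8)
red 1106 [171. 290.] 0.04 (array([0.5112, 0.3039]), 97.2, 74.4, 11.8)
red 216 [271. 320.] 0.008 (array([0.4508, 0.1111]), 28.5, 28.0, 89.5)
red 216 [271. 320.] 0.012 (array([0.4506, 0.1108]), 28.4, 27.9, 89.5)
red 216 [271. 320.] 0.04 (array([0.4489, 0.108 ]), 27.7, 27.2, 89.5)
yellow 276 [484. 301.] 0.008 (array([ 0.4852, -0.3181]), 34.3, 33.2, 86.9)
yellow 276 [484. 301.] 0.012 (array([ 0.4848, -0.317 ]), 34.2, 33.1, 86.9)
yellow 276 [484. 301.] 0.04 (array([ 0.4823, -0.3095]), 33.4, 32.3, 86.9)
yellow 1284 [273. 323.] 0.008 (array([0.4469, 0.1078]), 100.3, 76.3, -4.5)
yellow 1284 [273. 323.] 0.012 (array([0.4466, 0.1074]), 99.9, 76.0, -4.5)
yellow 1284 [273. 323.] 0.04 (array([0.445 , 0.1047]), 97.5, 74.2, -4.5)
blue 1108 [480. 302.] 0.008 (array([ 0.4832, -0.3127]), 99.2, 75.3, -5.6)
blue 1108 [480. 302.] 0.012 (array([ 0.4828, -0.3116]), 98.8, 75.1, -5.6)
blue 1108 [480. 302.] 0.04 (array([ 0.4803, -0.3042]), 96.4, 73.2, -5.6)
blue 245 [17
[... 592 characters left out ...]
 0.4794, -0.3054]), 62.0, 37.4, -3.1)
green 124 [276. 326.] 0.008 (array([0.446 , 0.1092]), 55.2, 38.6, -2.8)
green 124 [276. 326.] 0.012 (array([0.4458, 0.1088]), 55.0, 38.5, -2.8)
green 124 [276. 326.] 0.04 (array([0.4442, 0.106 ]), 53.7, 37.6, -2.8)
grey 64001 [304. 305.] 0.008 (array([0.4703, 0.0042]), 929.9, 350.5, 89.4)
grey 64001 [304. 305.] 0.012 (array([0.47  , 0.0042]), 926.7, 349.3, 89.4)
grey 64001 [304. 305.] 0.04 (array([0.4678, 0.004 ]), 904.4, 340.8, 89.4)
grey 1617 [523. 385.] 0.008 (array([ 0.3259, -0.3704]), 139.8, 67.3, 89.5)
grey 1617 [523. 385.] 0.012 (array([ 0.3261, -0.3691]), 139.3, 67.1, 89.5)
grey 1617 [523. 385.] 0.04 (array([ 0.3274, -0.3603]), 135.9, 65.5, 89.5)
```

>>> {"method": "servo_tool", "body": {"plan": [[[0.4, -0.22, 0, 0, 0, 0.047, 0.3], [0.8, -0.44, 0, 0, 0, 0.094, 0.3], [1, -0.55, 0, 0, 0, 0.1133, 0.3], [1, -0.55, 0, 0, 0, 0.1133, 0.3]]]}}

```text
time_s: 0.5
position: [0.3213, -0.5003, 0.231]
tool_rot: [1.0, 0.004, 0.001, -0.002]
force: [-0.4, -0.5, -0.6]
gripper_width: 0.651
gripper_force: 0.0
```

>>> {"method": "servo_tool", "body": {"plan": [[[0.25, -0.28, 0, 0, 0, 0, 0.3], [0.5, -0.56, 0, 0, 0, 0, 0.3], [0.7, -0.8, 0, 0, 0, 0, 0.3], [0.7, -0.8, 0, 0, 0, 0, 0.3]]]}}

```text
time_s: 0.9
position: [0.404, -0.4047, 0.231]
tool_rot: [1.0, 0.005, 0.001, -0.001]
force: [-0.3, 0.1, -0.1]
gripper_width: 0.651
gripper_force: 0.0
```

>>> {"method": "servo_tool", "body": {"plan": [[[0.25, -0.28, 0.2, 0, 0, 0, 0.3], [0.5, -0.56, 0.4, 0, 0, 0, 0.3], [0.68, -0.8, 0.5, 0, 0, 0, 0.3], [0.68, -0.8, 0.5, 0, 0, 0, 0.3], [0.68, -0.8, 0.5, 0, 0, 0, 0.3]]]}}

```text
time_s: 1.4
position: [0.4812, -0.3139, 0.1706]
tool_rot: [1.0, 0.001, -0.001, -0.0]
force: [-0.3, -0.5, 0.5]
gripper_width: 0.648
gripper_force: 0.0
```

```bash
cat >> h.py <<'E'
def yaw(s):
    q=s["tool_rot"]; return np.degrees(2*np.arctan2(q[1],q[0]))
def st():
    s=env.state(); print("t",round(s["time_s"],2),"tcp",s["position"].round(4),"yaw",round((yaw(s)+180)%360-180,2),"q",s["tool_rot"].round(4),"w",round(s["gripper_width"]*85,1),"gf",round(s["gripper_force"],1),"F",s["force"].round(1))
E
python3 - <<'E'
from h import *
st()
i=env.camera_info("wrist"); img=env.camera("wrist"); cv2.imwrite("pics/w1.png",img[:,:,::-1])
M=masks(img)
for c,z in (("green",.008),("yellow",.040),("blue",.012)):
    for a,p in blobs(M[c],300): print(c,a,p.mean(0).round(),rect(ray(i,p,z)))
g=cv2.imread("pics/top0.png"); H=cv2.cvtColor(g,cv2.COLOR_BGR2HSV); it=env.camera_info("top")
for T in (100,110): 
    m=np.zeros((480,640),bool); m[255:340,340:420]=(H[...,2]>T)[255:340,340:420]
    for a,p in blobs(m,200): print("grey",T,a,rect(ray(it,p,.012)))
print(H[297,330],H[297,377])
E
```

```text
t 1.4 tcp [ 0.4812 -0.3139  0.1706] yaw 0.07 q [ 1.e+00  6.e-04 -8.e-04 -0.e+00] w 55.1 gf 0.0 F [-0.3 -0.5  0.5]
green 1227 [315. 200.] (array([ 0.4862, -0.3143]), 65.7, 41.0, -3.9)
yellow 1384 [316. 218.] (array([ 0.4894, -0.3145]), 34.3, 28.6, -4.2)
blue 5500 [314. 208.] (array([ 0.4866, -0.3131]), 98.2, 73.3, -5.7)
grey 100 6740 (array([ 0.4958, -0.1089]), 170.4, 161.4, -0.8)
grey 110 1772 (array([ 0.4953, -0.1035]), 99.6, 76.0, 13.6)
grey 110 371 (array([ 0.441 , -0.0664]), 77.9, 59.7, 89.2)
[ 13  33 109] [ 98  20 142]
```

View pics/w1.png

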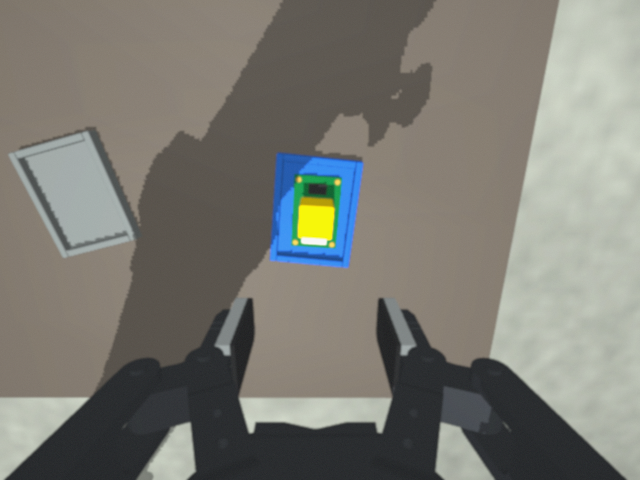

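The wrist view shows the yellow board in the blue tray at (316,210). Its parts sit only at the two ends (black at the top, white at the bottom), so gripping across the board's y is clear.

>>> {"method": "servo_tool", "body": {"plan": [[[0.02, 0, 0.3, 0, 0, 0.0195, 0.3], [0.02, 0, 0.6, 0, 0, 0.0195, 0.3], [0.02, 0, 0.9, 0, 0, 0.0195, 0.3], [0.02, 0, 1, 0, 0, 0.0195, 0.3], [0.02, 0, 1, 0, 0, 0.0195, 0.3]]]}}

```text
time_s: 1.95
position: [0.4821, -0.3149, 0.0501]
tool_rot: [0.999, -0.032, -0.002, -0.0]
force: [0.1, 0.2, 0.7]
gripper_width: 0.651
gripper_force: 0.0
```

>>> {"method": "servo_tool", "body": {"plan": [[[0, 0, 0.1, 0, 0, 0, 0.3], [0, 0, 0.2, 0, 0, 0, 0.3], [0, 0, 0.31, 0, 0, 0, 0.3], [0, 0, 0.31, 0, 0, 0, 0.3], [0, 0, 0.31, 0, 0, 0, -1], [0, 0, 0.31, 0, 0, 0, -1], [0, 0, 0.31, 0, 0, 0, -1], [0, 0, 0.31, 0, 0, 0, -1], [0, 0, 0.31, 0, 0, 0, -1]]], "newtons": 40}}

```text
time_s: 2.85
position: [0.4843, -0.3138, 0.0146]
tool_rot: [1.0, -0.031, 0.0, 0.0]
force: [-0.2, 0.5, 3.1]
gripper_width: 0.319
gripper_force: 40.3
```

```bash
python3 -c "from h import *; st()"
```

```text
t 2.85 tcp [ 0.4843 -0.3138  0.0146] yaw -3.52 q [ 9.995e-01 -3.070e-02  4.000e-04  2.000e-04] w 27.1 gf 40.3 F [-0.2  0.5  3.1]
```

>>> {"method": "servo_tool", "body": {"plan": [[[0, 0, -0.15, 0, 0, 0, -1], [0, 0, -0.35, 0, 0, 0, -1], [0, -0.1, -0.5, 0, 0, 0, -1], [0, -0.3, -0.5, 0, 0, 0, -1], [0, -0.55, -0.5, 0, 0, 0, -1], [0, -0.8, -0.5, 0, 0, 0, -1], [0, -1, -0.5, 0, 0, 0, -1]]]}}

```text
time_s: 3.55
position: [0.4911, -0.192, 0.0741]
tool_rot: [1.0, -0.03, -0.0, -0.0]
force: [0.3, 0.2, -1.4]
gripper_width: 0.319
gripper_force: 40.0
```

>>> {"method": "servo_tool", "body": {"plan": [[[0, -0.25, 0, 0, 0, -0.025, -1], [0, -0.5, 0, 0, 0, -0.05, -1], [0, -0.7, 0, 0, 0, -0.08, -1], [0, -0.755, 0, 0, 0, -0.095, -1], [0, -0.755, 0, 0, 0, -0.095, -1], [0, -0.755, 0, 0, 0, -0.095, -1]]]}}

```text
time_s: 4.15
position: [0.4968, -0.105, 0.074]
tool_rot: [0.993, 0.117, -0.0, 0.0]
force: [0.4, -0.7, -1.1]
gripper_width: 0.32
gripper_force: 40.0
```

Run:
```python
from h import *
st()
i=env.camera_info("wrist"); img=env.camera("wrist"); cv2.imwrite("pics/w2.png",img[:,:,::-1])
```

```text
t 4.15 tcp [ 0.4968 -0.105   0.074 ] yaw 13.44 q [ 9.931e-01  1.170e-01 -1.000e-04  4.000e-04] w 27.2 gf 40.0 F [ 0.4 -0.7 -1.1]
```

View pics/w2.png

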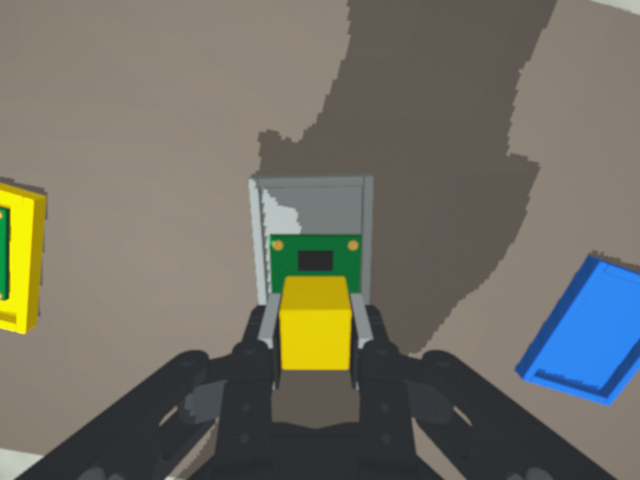

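The held board is square to the grey tray and centred sideways (tray at 255–372, board at 272–360). I lower it slowly and release.

>>> {"method": "servo_tool", "body": {"plan": [[[0, 0, 0.15, 0, 0, 0, -1], [0, 0, 0.3, 0, 0, 0, -1], [0, 0, 0.4, 0, 0, 0, -1], [0, 0, 0.45, 0, 0, 0, -1], [0, 0, 0.48, 0, 0, 0, -1], [0, 0, 0.49, 0, 0, 0, -1], [0, 0, 0.49, 0, 0, 0, -1], [0, 0, 0.49, 0, 0, 0, -1]]]}}

```text
time_s: 5.0
position: [0.4973, -0.1036, 0.0158]
tool_rot: [0.993, 0.118, 0.0, 0.0]
force: [0.0, -0.4, -1.8]
gripper_width: 0.324
gripper_force: 40.0
```

>>> {"method": "servo_tool", "body": {"plan": [[[0, 0, 0, 0, 0, 0, -0.1], [0, 0, 0, 0, 0, 0, -0.1], [0, 0, 0, 0, 0, 0, -0.1], [0, 0, -0.1, 0, 0, 0, -0.1], [0, 0, -0.3, 0, 0, 0, 0.1], [0, 0, -0.6, 0, 0, 0, 0.3], [0, 0, -0.8, 0, 0, 0, 0.3], [0, 0, -0.8, 0, 0, 0, 0.3]]]}}

```text
time_s: 5.8
position: [0.4995, -0.1039, 0.1155]
tool_rot: [0.993, 0.118, 0.004, 0.001]
force: [0.4, -0.3, -0.1]
gripper_width: 0.655
gripper_force: 0.0
```

Run:
```python
from h import *
st()
i=env.camera_info("wrist"); img=env.camera("wrist"); cv2.imwrite("pics/w3.png",img[:,:,::-1])
M=masks(img)
for c,z in (("green",.008),("yellow",.040),("blue",.012)):
    for a,p in blobs(M[c],300): print(c,a,p.mean(0).round(),rect(ray(i,p,z)))
```

```text
t 5.8 tcp [ 0.4995 -0.1039  0.1155] yaw 13.58 q [0.993  0.1182 0.0037 0.0012] w 55.7 gf 0.0 F [ 0.4 -0.3 -0.1]
green 1470 [ 38. 226.] (array([0.4527, 0.1065]), 65.5, 39.1, -2.4)
green 1572 [313. 220.] (array([ 0.5014, -0.1028]), 60.2, 40.9, 13.4)
yellow 5806 [ 50. 238.] (array([0.4655, 0.0745]), 90.8, 53.0, -4.3)
yellow 2117 [313. 247.] (array([ 0.5014, -0.1018]), 38.4, 31.4, 13.4)
blue 10895 [561. 307.] (array([ 0.4866, -0.3094]), 98.3, 81.2, -5.8)
```

View pics/w3.png

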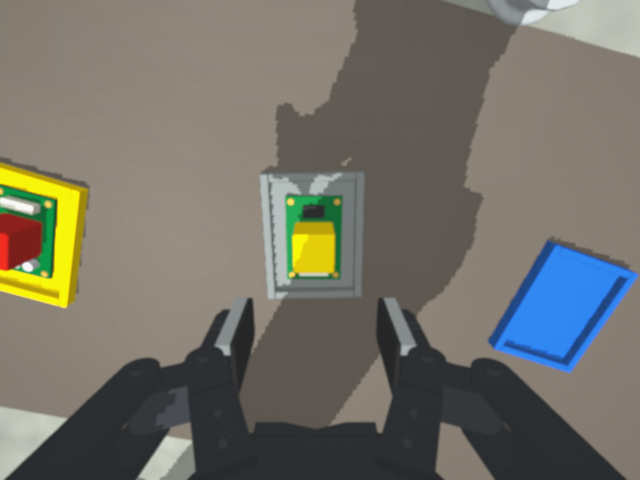

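The yellow board lies flat and centred in the grey tray at (313,237). Next is the blue board.

>>> {"method": "servo_tool", "body": {"plan": [[[0.1, -0.35, 0, 0, 0, 0.03, 0.3], [0.2, -0.7, 0, 0, 0, 0.06, 0.3], [0.28, -1, 0, 0, 0, 0.064, 0.3], [0.28, -1, 0, 0, 0, 0.064, 0.3]]]}}

```text
time_s: 6.25
position: [0.5006, 0.0272, 0.1107]
tool_rot: [1.0, 0.022, -0.001, -0.001]
force: [-0.4, 0.8, -0.3]
gripper_width: 0.647
gripper_force: 0.0
```

>>> {"method": "servo_tool", "body": {"plan": [[[0.03, -0.4, 0, 0, 0, 0, 0.3], [0.06, -0.79, 0, 0, 0, 0, 0.3], [0.06, -0.79, 0, 0, 0, 0, 0.3]]]}}

```text
time_s: 6.55
position: [0.5044, 0.123, 0.1109]
tool_rot: [1.0, 0.023, -0.0, -0.002]
force: [-0.8, -0.5, 0.0]
gripper_width: 0.652
gripper_force: 0.0
```

>>> {"method": "servo_tool", "body": {"plan": [[[0.03, -0.4, 0, 0, 0, 0, 0.3], [0.06, -0.79, 0, 0, 0, 0, 0.3], [0.06, -0.79, 0, 0, 0, 0, 0.3]]]}}

```text
time_s: 6.85
position: [0.5078, 0.218, 0.111]
tool_rot: [1.0, 0.023, -0.0, -0.002]
force: [-0.7, 0.2, 0.7]
gripper_width: 0.65
gripper_force: 0.0
```

>>> {"method": "servo_tool", "body": {"plan": [[[0.03, -0.4, 0, 0, 0, 0, 0.3], [0.06, -0.79, 0, 0, 0, 0, 0.3], [0.06, -0.79, 0, 0, 0, 0, 0.3], [0.06, -0.79, 0, 0, 0, 0, 0.3]]]}}

```text
time_s: 7.25
position: [0.512, 0.3058, 0.1102]
tool_rot: [1.0, 0.019, -0.001, 0.001]
force: [-0.1, -1.0, 0.2]
gripper_width: 0.647
gripper_force: 0.0
```

```bash
cat > w.py <<'E'
import sys
from h import *
st()
i=env.camera_info("wrist"); img=env.camera("wrist"); cv2.imwrite(sys.argv[1],img[:,:,::-1])
M=masks(img)
for c,z in (("green",.008),("yellow",.012),("blue",.012),("red",.012)):
    for a,p in blobs(M[c],300): print(c,a,p.mean(0).round(),rect(ray(i,p,z)))
E
python3 w.py pics/w4.png
```

```text
t 7.25 tcp [0.512  0.3058 0.1102] yaw 2.18 q [ 9.998e-01  1.900e-02 -9.000e-04  7.000e-04] w 55.0 gf 0.0 F [-0.1 -1.   0.2]
green 1765 [313. 219.] (array([0.519, 0.309]), 65.3, 40.8, 10.7)
green 1240 [547. 307.] (array([0.4524, 0.1104]), 65.3, 42.4, -3.1)
yellow 6351 [555. 313.] (array([0.4513, 0.1111]), 102.0, 81.5, -4.6)
blue 2165 [310. 239.] (array([0.5125, 0.3097]), 40.1, 31.6, 10.8)
red 8258 [301. 226.] (array([0.5183, 0.313 ]), 98.9, 74.3, 11.7)
red 2787 [572. 331.] (array([0.4423, 0.0961]), 59.7, 45.6, 83.8)
```

View pics/w4.png

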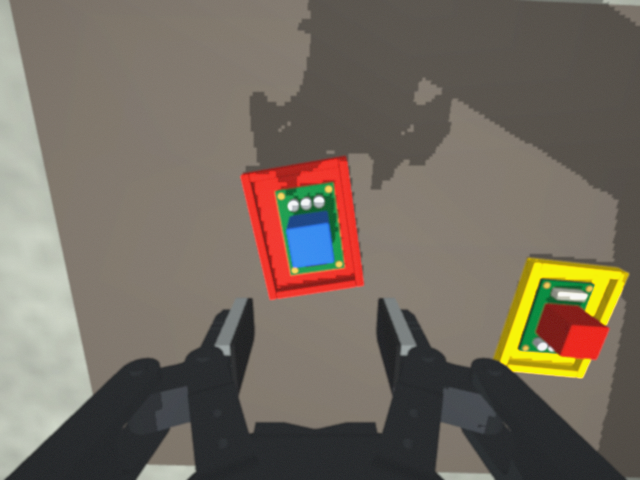

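The wrist view shows the blue board in the red tray at (313,230), turned about 10.7°, with its parts only at the far end. I grip it.

>>> {"method": "servo_tool", "body": {"plan": [[[0.04, -0.02, 0, 0, 0, -0.047, 0.3], [0.04, -0.02, 0.2, 0, 0, -0.047, 0.3], [0.04, -0.02, 0.45, 0, 0, -0.047, 0.3], [0.04, -0.02, 0.65, 0, 0, -0.047, 0.3], [0.04, -0.02, 0.75, 0, 0, -0.047, 0.3], [0.04, -0.02, 0.8, 0, 0, -0.047, 0.3], [0.04, -0.02, 0.8, 0, 0, -0.047, 0.3], [0.04, -0.02, 0.8, 0, 0, -0.047, -1], [0.04, -0.02, 0.8, 0, 0, -0.047, -1], [0.04, -0.02, 0.8, 0, 0, -0.047, -1], [0.04, -0.02, 0.8, 0, 0, -0.047, -1], [0.04, -0.02, 0.8, 0, 0, -0.047, -1]]], "newtons": 40}}

```text
time_s: 8.5
position: [0.5183, 0.3091, 0.0166]
tool_rot: [0.996, 0.092, 0.001, -0.0]
force: [-0.3, 0.0, 5.6]
gripper_width: 0.318
gripper_force: 41.2
```

```bash
python3 -c "from h import *; st()"
```

```text
t 8.5 tcp [0.5183 0.3091 0.0166] yaw 10.52 q [ 9.958e-01  9.170e-02  1.000e-03 -4.000e-04] w 27.1 gf 41.2 F [-0.3  0.   5.6]
```

>>> {"method": "servo_tool", "body": {"plan": [[[0, 0, -0.15, 0, 0, 0, -1], [0, 0, -0.4, 0, 0, 0, -1], [0, 0.1, -0.6, 0, 0, 0.02, -1], [0, 0.3, -0.62, 0, 0, 0.04, -1], [0, 0.55, -0.62, 0, 0, 0.058, -1], [0, 0.83, -0.62, 0, 0, 0.058, -1]]]}}

```text
time_s: 9.1
position: [0.5352, 0.2088, 0.089]
tool_rot: [1.0, -0.0, -0.0, 0.0]
force: [0.9, -0.4, -0.6]
gripper_width: 0.318
gripper_force: 40.2
```

>>> {"method": "servo_tool", "body": {"plan": [[[-0.03, 0.29, 0, 0, 0, 0, -1], [-0.06, 0.58, 0, 0, 0, 0, -1], [-0.085, 0.87, 0, 0, 0, 0, -1]]]}}

```text
time_s: 9.4
position: [0.5243, 0.1032, 0.0886]
tool_rot: [1.0, -0.0, -0.001, 0.001]
force: [-0.6, 0.2, -1.5]
gripper_width: 0.319
gripper_force: 40.2
```

>>> {"method": "servo_tool", "body": {"plan": [[[-0.03, 0.29, 0, 0, 0, 0, -1], [-0.06, 0.58, 0, 0, 0, 0, -1], [-0.085, 0.87, 0, 0, 0, 0, -1]]]}}

```text
time_s: 9.7
position: [0.514, -0.001, 0.0887]
tool_rot: [1.0, -0.0, -0.001, 0.0]
force: [0.6, 0.3, -1.4]
gripper_width: 0.32
gripper_force: 40.2
```

>>> {"method": "servo_tool", "body": {"plan": [[[-0.03, 0.29, 0, 0, 0, 0, -1], [-0.06, 0.58, 0, 0, 0, 0, -1], [-0.085, 0.87, 0, 0, 0, 0, -1]]]}}

```text
time_s: 10.0
position: [0.5036, -0.1052, 0.0887]
tool_rot: [1.0, -0.0, -0.001, 0.0]
force: [0.8, -1.0, -1.3]
gripper_width: 0.32
gripper_force: 40.2
```

>>> {"method": "servo_tool", "body": {"plan": [[[-0.03, 0.29, 0, 0, 0, 0, -1], [-0.06, 0.58, 0, 0, 0, 0, -1], [-0.085, 0.87, 0, 0, 0, 0, -1], [-0.085, 0.87, 0, 0, 0, 0, -1], [-0.085, 0.87, 0, 0, 0, 0, -1]]]}}

```text
time_s: 10.5
position: [0.4937, -0.2085, 0.0887]
tool_rot: [1.0, -0.001, -0.001, -0.0]
force: [-0.3, 1.1, -1.4]
gripper_width: 0.318
gripper_force: 40.2
```

```bash
python3 -c "from h import *; st()"
```

```text
t 10.5 tcp [ 0.4937 -0.2085  0.0887] yaw -0.16 q [ 1.0e+00 -1.4e-03 -1.0e-03 -1.0e-04] w 27.0 gf 40.2 F [-0.3  1.1 -1.4]
```

>>> {"method": "servo_tool", "body": {"plan": [[[-0.03, 0.29, 0, 0, 0, 0.015, -1], [-0.06, 0.58, 0, 0, 0, 0.031, -1], [-0.07, 0.86, 0, 0, 0, 0.031, -1], [-0.07, 0.86, 0.1, 0, 0, 0.031, -1], [-0.07, 0.86, 0.25, 0, 0, 0.031, -1], [-0.07, 0.86, 0.4, 0, 0, 0.031, -1], [-0.07, 0.86, 0.4, 0, 0, 0.031, -1]]]}}

```text
time_s: 11.2
position: [0.4852, -0.3073, 0.0388]
tool_rot: [0.999, -0.047, -0.003, -0.002]
force: [-0.9, 0.5, -1.6]
gripper_width: 0.318
gripper_force: 40.2
```

```bash
python3 w.py pics/w5.png
```

```text
t 11.2 tcp [ 0.4852 -0.3073  0.0388] yaw -5.4 q [ 0.9989 -0.0471 -0.0027 -0.0017] w 27.0 gf 40.2 F [-0.9  0.5 -1.6]
green 2774 [315. 258.] (array([ 0.4948, -0.308 ]), 47.5, 33.4, 84.6)
blue 10356 [335. 233.] (array([ 0.494 , -0.3137]), 85.4, 73.3, -5.8)
blue 6165 [315. 323.] (array([ 0.4608, -0.3049]), 58.3, 40.0, -5.3)
```

View pics/w5.png

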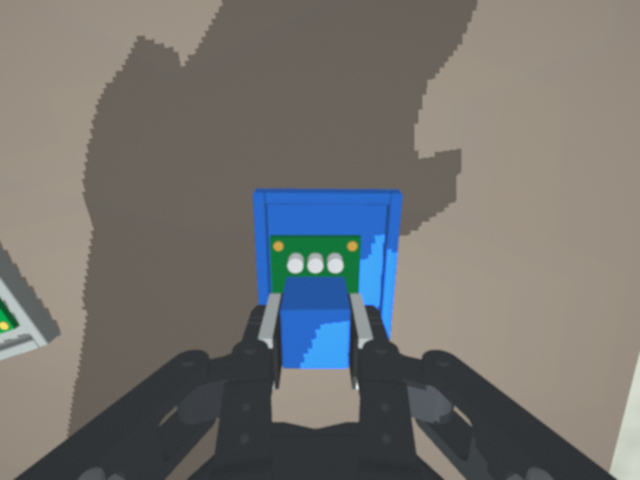

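The board is parallel to the blue tray but about 5 mm too far left in the view (tray at 255–400, board at 270–360). I correct that and lower.

>>> {"method": "servo_tool", "body": {"plan": [[[0, 0.04, 0, 0, 0, 0, -1], [0, 0.04, 0.06, 0, 0, 0, -1], [0, 0.04, 0.12, 0, 0, 0, -1], [0, 0.04, 0.16, 0, 0, 0, -1], [0, 0.04, 0.18, 0, 0, 0, -1], [0, 0.04, 0.18, 0, 0, 0, -1], [0, 0.04, 0.18, 0, 0, 0, -1]]]}}

```text
time_s: 11.95
position: [0.4867, -0.315, 0.0201]
tool_rot: [0.999, -0.048, 0.0, 0.0]
force: [0.3, 0.4, -1.7]
gripper_width: 0.32
gripper_force: 40.2
```

```bash
python3 -c "from h import *; st()"
```

```text
t 11.95 tcp [ 0.4867 -0.315   0.0201] yaw -5.5 q [ 0.9988 -0.048   0.      0.    ] w 27.2 gf 40.2 F [ 0.3  0.4 -1.7]
```

>>> {"method": "servo_tool", "body": {"plan": [[[0, -0.02, 0.015, 0, 0, 0, -1], [0, -0.02, 0.03, 0, 0, 0, -1], [0, -0.02, 0.03, 0, 0, 0, -1], [0, -0.02, 0.03, 0, 0, 0, -1]]]}}

```text
time_s: 12.35
position: [0.4872, -0.3123, 0.0166]
tool_rot: [0.999, -0.048, 0.0, -0.0]
force: [0.9, 1.0, 1.3]
gripper_width: 0.317
gripper_force: 40.3
```

>>> {"method": "servo_tool", "body": {"plan": [[[0, 0, 0, 0, 0, 0, -0.1], [0, 0, 0, 0, 0, 0, -0.1], [0, 0, 0, 0, 0, 0, -0.1], [0, 0, -0.1, 0, 0, 0, -0.1], [0, 0, -0.3, 0, 0, 0, 0.1], [0, 0, -0.6, 0, 0, 0, 0.3], [0, 0, -0.8, 0, 0, 0, 0.3], [0, 0, -0.8, 0, 0, 0, 0.3]]]}}

```text
time_s: 13.15
position: [0.4893, -0.3141, 0.1172]
tool_rot: [0.999, -0.048, 0.004, 0.002]
force: [-0.1, 0.4, -0.6]
gripper_width: 0.65
gripper_force: 0.0
```

```bash
python3 w.py pics/w6.png
```

```text
t 13.15 tcp [ 0.4893 -0.3141  0.1172] yaw -5.51 q [ 0.9988 -0.0481  0.0035  0.0019] w 55.2 gf 0.0 F [-0.1  0.4 -0.6]
green 1517 [313. 223.] (array([ 0.4899, -0.3126]), 61.5, 41.1, -5.4)
green 1967 [ 45. 241.] (array([ 0.4993, -0.1046]), 65.3, 43.5, 13.6)
yellow 2516 [ 27. 259.] (array([ 0.4934, -0.0906]), 61.0, 32.7, -75.7)
blue 7528 [314. 237.] (array([ 0.487 , -0.3131]), 97.6, 73.3, -5.7)
blue 2000 [312. 249.] (array([ 0.4815, -0.3117]), 39.5, 31.1, -5.7)
```

The blue board measures centred in the blue tray (offset about 3 mm). Next is the red board.

>>> {"method": "servo_tool", "body": {"plan": [[[-0.06, -0.3, 0, 0, 0, -0.0145, 0.3], [-0.12, -0.6, 0, 0, 0, -0.0145, 0.3], [-0.167, -0.875, 0, 0, 0, -0.0145, 0.3], [-0.167, -0.875, 0, 0, 0, -0.0145, 0.3]]]}}

```text
time_s: 13.6
position: [0.4761, -0.2006, 0.1116]
tool_rot: [1.0, -0.022, -0.001, -0.002]
force: [0.2, -0.4, -0.5]
gripper_width: 0.647
gripper_force: 0.0
```

>>> {"method": "servo_tool", "body": {"plan": [[[-0.06, -0.4, 0, 0, 0, 0, 0.3], [-0.12, -0.8, 0, 0, 0, 0, 0.3], [-0.126, -0.873, 0, 0, 0, 0, 0.3]]]}}

```text
time_s: 13.9
position: [0.466, -0.0957, 0.1119]
tool_rot: [1.0, -0.022, -0.001, -0.001]
force: [0.8, 0.2, 1.2]
gripper_width: 0.649
gripper_force: 0.0
```

>>> {"method": "servo_tool", "body": {"plan": [[[-0.06, -0.4, 0, 0, 0, 0, 0.3], [-0.12, -0.8, 0, 0, 0, 0, 0.3], [-0.126, -0.873, 0, 0, 0, 0, 0.3]]]}}

```text
time_s: 14.2
position: [0.4565, 0.0093, 0.1121]
tool_rot: [1.0, -0.022, -0.001, -0.001]
force: [0.1, -0.3, 0.2]
gripper_width: 0.649
gripper_force: 0.0
```

>>> {"method": "servo_tool", "body": {"plan": [[[-0.06, -0.4, 0, 0, 0, 0, 0.3], [-0.12, -0.8, 0, 0, 0, 0, 0.3], [-0.126, -0.873, 0, 0, 0, 0, 0.3], [-0.126, -0.873, 0, 0, 0, 0, 0.3], [-0.126, -0.873, 0, 0, 0, 0, 0.3]]]}}

```text
time_s: 14.7
position: [0.4477, 0.1082, 0.112]
tool_rot: [1.0, -0.026, -0.0, 0.001]
force: [-0.8, -0.3, -0.2]
gripper_width: 0.653
gripper_force: 0.0
```

```bash
python3 w.py pics/w7.png
```

```text
t 14.7 tcp [0.4477 0.1082 0.112 ] yaw -2.99 q [ 9.997e-01 -2.610e-02 -4.000e-04  6.000e-04] w 55.5 gf 0.0 F [-0.8 -0.3 -0.2]
green 2205 [602. 145.] (array([ 0.4978, -0.0996]), 65.7, 37.2, 13.5)
green 1430 [313. 216.] (array([0.4545, 0.1094]), 59.8, 40.1, -2.9)
yellow 2042 [620. 157.] (array([ 0.4929, -0.1023]), 40.2, 27.2, 13.8)
yellow 8512 [316. 232.] (array([0.4503, 0.108 ]), 99.9, 74.5, -4.6)
red 10806 [ 35. 160.] (array([0.5187, 0.3088]), 98.0, 79.4, 11.7)
red 2045 [313. 242.] (array([0.446, 0.11 ]), 39.1, 30.5, -3.1)
```

View pics/w7.png

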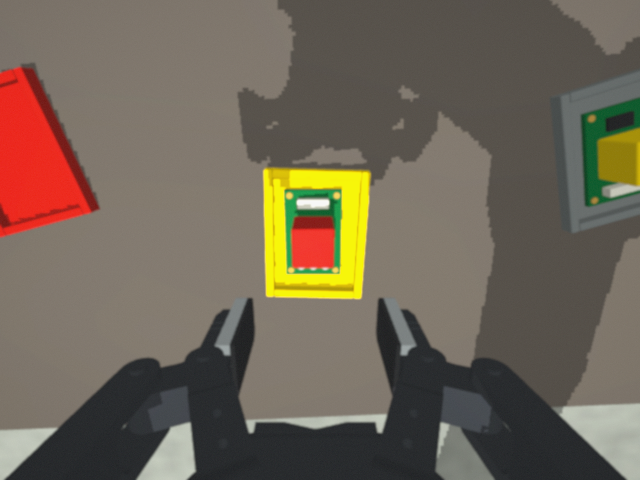

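The wrist view shows the red board lined up below the tool at (313,230). I grip it.

>>> {"method": "servo_tool", "body": {"plan": [[[0.02, -0.01, 0.1, 0, 0, 0, 0.3], [0.02, -0.01, 0.3, 0, 0, 0, 0.3], [0.02, -0.01, 0.5, 0, 0, 0, 0.3], [0.02, -0.01, 0.68, 0, 0, 0, 0.3], [0.02, -0.01, 0.76, 0, 0, 0, 0.3], [0.02, -0.01, 0.8, 0, 0, 0, 0.3], [0.02, -0.01, 0.8, 0, 0, 0, 0.3], [0.02, -0.01, 0.8, 0, 0, 0, -1], [0.02, -0.01, 0.8, 0, 0, 0, -1], [0.02, -0.01, 0.8, 0, 0, 0, -1], [0.02, -0.01, 0.8, 0, 0, 0, -1], [0.02, -0.01, 0.8, 0, 0, 0, -1]]], "newtons": 40}}

```text
time_s: 15.95
position: [0.4508, 0.1112, 0.0174]
tool_rot: [1.0, -0.025, 0.001, -0.0]
force: [-0.2, -0.3, 5.9]
gripper_width: 0.317
gripper_force: 41.0
```

```bash
python3 -c "from h import *; st()"
```

```text
t 15.95 tcp [0.4508 0.1112 0.0174] yaw -2.9 q [ 9.997e-01 -2.530e-02  9.000e-04 -1.000e-04] w 27.0 gf 41.0 F [-0.2 -0.3  5.9]
```

>>> {"method": "servo_tool", "body": {"plan": [[[0, 0, -0.15, 0, 0, 0, -1], [0, 0, -0.35, 0, 0, 0, -1], [0.03, -0.1, -0.48, 0, 0, 0, -1], [0.1, -0.3, -0.48, 0, 0, 0, -1], [0.16, -0.55, -0.48, 0, 0, 0, -1], [0.23, -0.85, -0.48, 0, 0, 0, -1]]]}}

```text
time_s: 16.55
position: [0.4831, 0.2114, 0.0744]
tool_rot: [1.0, -0.026, 0.0, 0.0]
force: [0.4, -0.2, -0.9]
gripper_width: 0.317
gripper_force: 40.1
```

>>> {"method": "servo_tool", "body": {"plan": [[[0.07, -0.27, 0, 0, 0, -0.03, -1], [0.14, -0.53, 0, 0, 0, -0.06, -1], [0.2, -0.75, 0, 0, 0, -0.081, -1], [0.23, -0.85, 0, 0, 0, -0.081, -1], [0.23, -0.85, 0.1, 0, 0, -0.081, -1], [0.23, -0.85, 0.2, 0, 0, -0.081, -1], [0.23, -0.85, 0.28, 0, 0, -0.081, -1], [0.23, -0.85, 0.28, 0, 0, -0.081, -1], [0.23, -0.85, 0.28, 0, 0, -0.081, -1]]]}}

```text
time_s: 17.45
position: [0.5152, 0.311, 0.0399]
tool_rot: [0.995, 0.101, -0.001, 0.0]
force: [-0.2, 0.6, -1.1]
gripper_width: 0.318
gripper_force: 40.0
```

```bash
python3 w.py pics/w8.png
```

```text
t 17.45 tcp [0.5152 0.311  0.0399] yaw 11.62 q [ 9.949e-01  1.012e-01 -5.000e-04  5.000e-04] w 27.1 gf 40.0 F [-0.2  0.6 -1.1]
green 2606 [315. 258.] (array([0.5251, 0.3128]), 47.0, 34.1, -78.5)
yellow 9206 [599. 411.] (array([0.455 , 0.1223]), 118.2, 61.4, 28.4)
red 10509 [309. 229.] (array([0.5302, 0.3158]), 75.9, 73.9, 11.8)
red 6132 [315. 321.] (array([0.4919, 0.306 ]), 58.2, 40.1, 11.5)
```

View pics/w8.png

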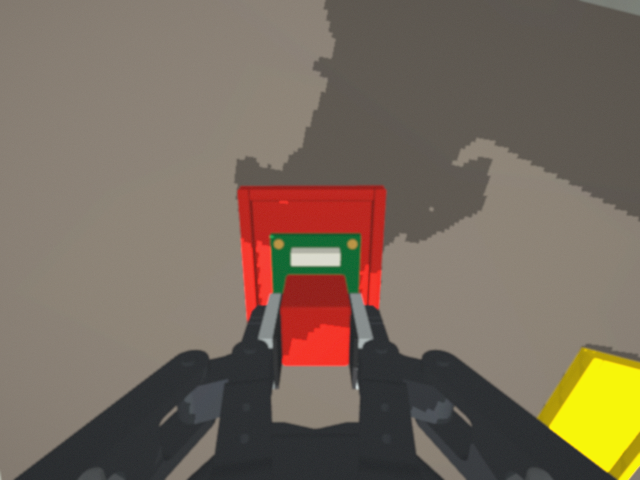

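The red board is aligned with the red tray (tray at 240–384, board at 270–360). I lower and release.

>>> {"method": "servo_tool", "body": {"plan": [[[0.01, 0, 0.07, 0, 0, 0, -1], [0.01, 0, 0.13, 0, 0, 0, -1], [0.01, 0, 0.17, 0, 0, 0, -1], [0.01, 0, 0.19, 0, 0, 0, -1], [0.01, 0, 0.195, 0, 0, 0, -1], [0.01, 0, 0.195, 0, 0, 0, -1], [0.01, 0, 0.195, 0, 0, 0, -1]]]}}

```text
time_s: 18.2
position: [0.5162, 0.3121, 0.0175]
tool_rot: [0.995, 0.102, -0.0, 0.0]
force: [-2.6, -2.7, 5.3]
gripper_width: 0.32
gripper_force: 40.9
```

```bash
python3 -c "from h import *; st()"
```

```text
t 18.2 tcp [0.5162 0.3121 0.0175] yaw 11.69 q [ 9.948e-01  1.018e-01 -4.000e-04  4.000e-04] w 27.2 gf 40.9 F [-2.6 -2.7  5.3]
```

Seated with a contact force of 5 N. I release and go back to the yellow board in the grey tray.

>>> {"method": "servo_tool", "body": {"plan": [[[0, 0, 0, 0, 0, 0, -0.1], [0, 0, 0, 0, 0, 0, -0.1], [0, 0, 0, 0, 0, 0, -0.1], [0, 0, -0.1, 0, 0, 0, -0.1], [0, 0, -0.3, 0, 0, 0, 0.1], [0, 0, -0.6, 0, 0, 0, 0.3], [0, 0, -0.8, 0, 0, 0, 0.3], [0, 0, -0.8, 0, 0, 0, 0.3], [0, 0, -0.8, 0, 0, 0, 0.3]]]}}

```text
time_s: 19.1
position: [0.517, 0.3124, 0.1141]
tool_rot: [0.995, 0.102, 0.001, -0.0]
force: [-0.1, -0.2, -0.0]
gripper_width: 0.656
gripper_force: 0.0
```

```bash
python3 w.py pics/w9.png
```

```text
t 19.1 tcp [0.517  0.3124 0.1141] yaw 11.69 q [ 9.948e-01  1.018e-01  8.000e-04 -3.000e-04] w 55.7 gf 0.0 F [-0.1 -0.2 -0. ]
green 1404 [315. 221.] (array([0.5201, 0.3125]), 60.6, 40.6, 11.7)
yellow 7685 [544. 344.] (array([0.4548, 0.1112]), 95.0, 82.5, -4.8)
red 7954 [313. 231.] (array([0.5185, 0.3132]), 98.9, 74.2, 11.7)
red 2008 [315. 246.] (array([0.5116, 0.3109]), 39.7, 30.7, 11.6)
```

>>> {"method": "servo_tool", "body": {"plan": [[[-0.1, 0.4, 0, 0, 0, 0, 0.3], [-0.2, 0.8, 0, 0, 0, 0, 0.3], [-0.216, 0.84, 0, 0, 0, 0, 0.3]]]}}

```text
time_s: 19.45
position: [0.511, 0.2003, 0.1111]
tool_rot: [0.995, 0.098, -0.002, 0.003]
force: [0.7, 0.9, -0.2]
gripper_width: 0.646
gripper_force: 0.0
```

>>> {"method": "servo_tool", "body": {"plan": [[[-0.1, 0.4, 0, 0, 0, 0, 0.3], [-0.2, 0.8, 0, 0, 0, 0, 0.3], [-0.216, 0.84, 0, 0, 0, 0, 0.3]]]}}

```text
time_s: 19.75
position: [0.5056, 0.097, 0.1116]
tool_rot: [0.995, 0.097, -0.002, 0.002]
force: [-0.5, 0.4, 0.5]
gripper_width: 0.651
gripper_force: 0.0
```

>>> {"method": "servo_tool", "body": {"plan": [[[-0.1, 0.4, 0, 0, 0, 0, 0.3], [-0.2, 0.8, 0, 0, 0, 0, 0.3], [-0.216, 0.84, 0, 0, 0, 0, 0.3]]]}}

```text
time_s: 20.05
position: [0.5006, -0.0062, 0.1119]
tool_rot: [0.995, 0.097, -0.002, 0.001]
force: [-0.3, 0.6, 1.0]
gripper_width: 0.649
gripper_force: 0.0
```

>>> {"method": "servo_tool", "body": {"plan": [[[-0.1, 0.4, 0, 0, 0, 0, 0.3], [-0.2, 0.8, 0, 0, 0, -0.01, 0.3], [-0.216, 0.84, 0, 0, 0, -0.01, 0.3], [-0.216, 0.84, 0, 0, 0, -0.01, 0.3], [-0.216, 0.84, 0, 0, 0, -0.01, 0.3]]]}}

```text
time_s: 20.55
position: [0.4967, -0.1018, 0.1125]
tool_rot: [0.993, 0.118, -0.0, -0.001]
force: [0.1, 0.7, 0.2]
gripper_width: 0.654
gripper_force: 0.0
```

```bash
python3 w.py pics/w10.png
```

```text
t 20.55 tcp [ 0.4967 -0.1018  0.1125] yaw 13.57 q [ 9.930e-01  1.181e-01 -4.000e-04 -6.000e-04] w 55.6 gf 0.0 F [0.1 0.7 0.2]
green 1633 [317. 217.] (array([ 0.5015, -0.1027]), 60.6, 40.9, 13.1)
green 1649 [561. 300.] (array([ 0.4878, -0.3115]), 65.6, 43.8, -5.5)
yellow 10552 [ 41. 232.] (array([0.4508, 0.095 ]), 102.3, 60.1, -4.5)
yellow 2199 [318. 245.] (array([ 0.4915, -0.1047]), 43.5, 36.6, 13.5)
blue 8926 [571. 308.] (array([ 0.4862, -0.3137]), 98.3, 90.1, -5.7)
```

>>> {"method": "servo_tool", "body": {"plan": [[[0, 0.01, 0.1, 0, 0, 0, 0.3], [0, 0.01, 0.3, 0, 0, 0, 0.3], [0, 0.01, 0.5, 0, 0, 0, 0.3], [0, 0.01, 0.68, 0, 0, 0, 0.3], [0, 0.01, 0.76, 0, 0, 0, 0.3], [0, 0.01, 0.8, 0, 0, 0, 0.3], [0, 0.01, 0.8, 0, 0, 0, 0.3], [0, 0.01, 0.8, 0, 0, 0, -1], [0, 0.01, 0.8, 0, 0, 0, -1], [0, 0.01, 0.8, 0, 0, 0, -1], [0, 0.01, 0.8, 0, 0, 0, -1], [0, 0.01, 0.8, 0, 0, 0, -1]]], "newtons": 40}}

```text
time_s: 21.8
position: [0.4979, -0.1048, 0.0181]
tool_rot: [0.993, 0.117, 0.001, 0.0]
force: [-0.0, 0.8, 5.8]
gripper_width: 0.318
gripper_force: 41.2
```

```bash
python3 -c "from h import *; st()"
```

```text
t 21.8 tcp [ 0.4979 -0.1048  0.0181] yaw 13.48 q [9.931e-01 1.174e-01 9.000e-04 3.000e-04] w 27.1 gf 41.2 F [-0.   0.8  5.8]
```

>>> {"method": "servo_tool", "body": {"plan": [[[0, 0, -0.15, 0, 0, 0, -1], [0, 0, -0.35, 0, 0, 0, -1], [0, -0.1, -0.48, 0, 0, 0, -1], [0, -0.3, -0.48, 0, 0, 0, -1], [0, -0.6, -0.48, 0, 0, 0, -1], [0.01, -0.91, -0.48, 0, 0, 0, -1]]]}}

```text
time_s: 22.4
position: [0.4724, 0.002, 0.0749]
tool_rot: [0.993, 0.116, 0.0, 0.0]
force: [1.0, -0.2, -0.5]
gripper_width: 0.316
gripper_force: 40.4
```

>>> {"method": "servo_tool", "body": {"plan": [[[0, -0.27, 0, 0, 0, 0.03, -1], [0, -0.53, 0, 0, 0, 0.06, -1], [0, -0.8, 0, 0, 0, 0.09, -1], [0.01, -0.91, 0, 0, 0, 0.1, -1], [0.01, -0.91, 0.1, 0, 0, 0.1, -1], [0.01, -0.91, 0.2, 0, 0, 0.1, -1], [0.01, -0.91, 0.28, 0, 0, 0.1, -1], [0.01, -0.91, 0.28, 0, 0, 0.1, -1], [0.01, -0.91, 0.28, 0, 0, 0.1, -1]]]}}

```text
time_s: 23.3
position: [0.4483, 0.1072, 0.0404]
tool_rot: [0.999, -0.04, -0.001, 0.0]
force: [-0.8, 0.3, -1.3]
gripper_width: 0.318
gripper_force: 40.4
```

```bash
python3 w.py pics/w11.png
```

```text
t 23.3 tcp [0.4483 0.1072 0.0404] yaw -4.6 q [ 9.992e-01 -4.010e-02 -7.000e-04  3.000e-04] w 27.1 gf 40.4 F [-0.8  0.3 -1.3]
green 2953 [315. 256.] (array([0.4581, 0.1064]), 46.6, 34.2, 85.3)
yellow 10423 [312. 231.] (array([0.4637, 0.1069]), 74.2, 73.5, 85.4)
yellow 6242 [315. 319.] (array([0.4251, 0.1091]), 58.8, 40.3, -4.7)
red 604 [  7. 239.] (array([0.4873, 0.2616]), 27.1, 11.0, -21.0)
```

View pics/w11.png

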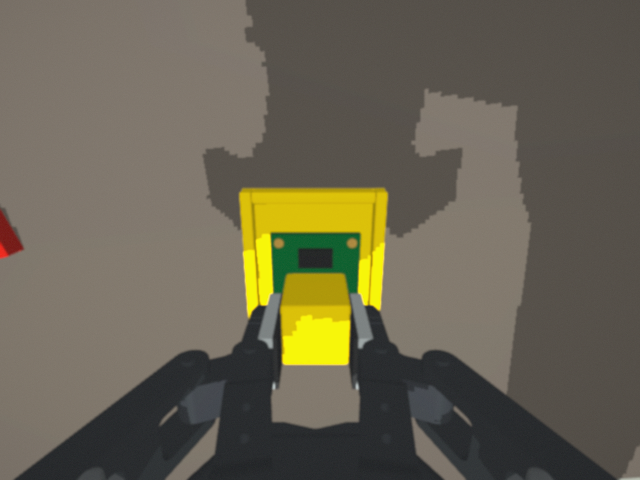

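The yellow board is aligned with the yellow tray (tray at 242–386, board at 271–361). I lower it.

>>> {"method": "servo_tool", "body": {"plan": [[[0.01, 0, 0.07, 0, 0, 0, -1], [0.01, 0, 0.13, 0, 0, 0, -1], [0.01, 0, 0.16, 0, 0, 0, -1], [0.01, 0, 0.18, 0, 0, 0, -1], [0.01, 0, 0.193, 0, 0, 0, -1], [0.01, 0, 0.193, 0, 0, 0, -1], [0.01, 0, 0.193, 0, 0, 0, -1]]]}}

```text
time_s: 24.05
position: [0.4495, 0.1082, 0.0181]
tool_rot: [0.999, -0.039, -0.0, 0.0]
force: [-2.4, -0.1, 3.9]
gripper_width: 0.32
gripper_force: 40.9
```

```bash
python3 -c "from h import *; st()"
```

```text
t 24.05 tcp [0.4495 0.1082 0.0181] yaw -4.5 q [ 9.992e-01 -3.930e-02 -1.000e-04  1.000e-04] w 27.2 gf 40.9 F [-2.4 -0.1  3.9]
```

Seated. I release, raise the arm well clear and check with the top camera.

>>> {"method": "servo_tool", "body": {"plan": [[[0, 0, 0, 0, 0, 0, -0.1], [0, 0, 0, 0, 0, 0, -0.1], [0, 0, 0, 0, 0, 0, -0.1], [0, 0, -0.1, 0, 0, 0, -0.1], [0, 0, -0.3, 0, 0, 0, 0.1], [0, 0, -0.6, 0, 0, 0, 0.3], [0, 0, -0.9, 0, 0, 0, 0.3], [0, 0, -0.9, 0, 0, 0, 0.3]]]}}

```text
time_s: 24.85
position: [0.4529, 0.1091, 0.1309]
tool_rot: [0.999, -0.039, 0.005, -0.001]
force: [0.8, 1.1, 0.7]
gripper_width: 0.653
gripper_force: 0.0
```

>>> {"method": "servo_tool", "body": {"plan": [[[0, 0.4, -0.2, 0, 0, 0, 0.3], [0, 0.8, -0.4, 0, 0, 0, 0.3], [0, 0.9, -0.5, 0, 0, 0, 0.3], [0, 0.9, -0.5, 0, 0, 0, 0.3], [0, 0.9, -0.5, 0, 0, 0, 0.3]]]}}

```text
time_s: 25.35
position: [0.4411, 0.0007, 0.186]
tool_rot: [0.999, -0.04, 0.0, -0.0]
force: [-0.1, -0.2, -0.9]
gripper_width: 0.653
gripper_force: 0.0
```

Run:
```python
from h import *
st()
for n in("top","side"): 
    img=env.camera(n); cv2.imwrite(f"pics/{n}9.png",img[:,:,::-1])
    if n=="side": cv2.imwrite("pics/s9c.png",cv2.resize(img[100:440,200:440],None,fx=1.7,fy=1.7)[:,:,::-1])
img=cv2.imread("pics/top9.png")[:,:,::-1].copy(); i=env.camera_info("top"); M=masks(img)
for c,z in (("red",.012),("yellow",.012),("blue",.012),("green",.008)):
    m=M[c].copy(); m[:225]=0; m[400:]=0
    for a,p in blobs(m): print(c,a,p.mean(0).round(),rect(ray(i,p,z)))
```

```text
t 25.35 tcp [0.4411 0.0007 0.186 ] yaw -4.55 q [ 9.992e-01 -3.970e-02  3.000e-04 -1.000e-04] w 55.5 gf 0.0 F [-0.1 -0.2 -0.9]
red 1371 [171. 289.] (array([0.5144, 0.3116]), 99.7, 76.1, 11.9)
yellow 1160 [268. 325.] (array([0.4467, 0.108 ]), 99.8, 74.7, -4.5)
blue 1381 [482. 302.] (array([ 0.483 , -0.3116]), 98.6, 75.0, -5.7)
green 127 [179. 292.] (array([0.5112, 0.2986]), 64.6, 29.6, -12.8)
green 240 [478. 305.] (array([ 0.4842, -0.31  ]), 62.6, 40.5, -0.5)
green 65 [272. 308.] (array([0.4729, 0.1102]), 30.3, 12.1, 89.5)
green 86 [275. 331.] (array([0.4275, 0.1064]), 40.8, 25.7, -74.2)
```

View pics/top9.png

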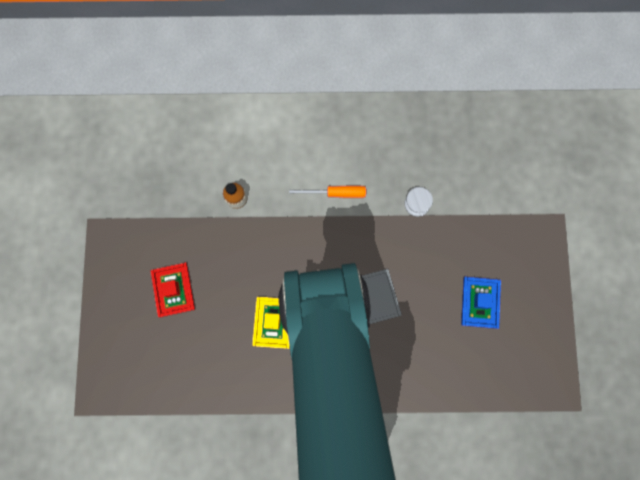

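View pics/s9c.png

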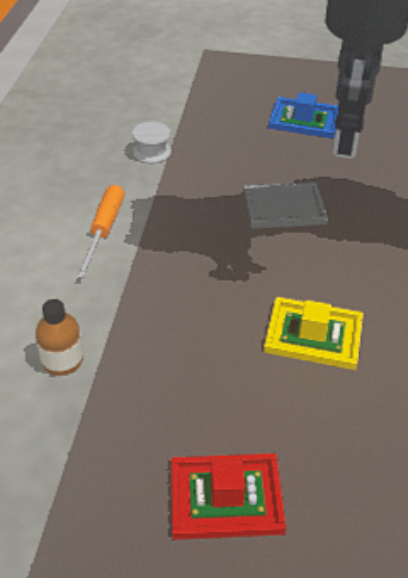

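In both views each board lies flat inside the tray of its own colour: red at (173,290), yellow at (272,322) and blue at (482,302). The bottle, screwdriver and spool are where they started, and the arm is clear.

```bash
python3 -c "from cell import env; print(env.job_done())"
```

```text
the job is handed in; nothing more can be done
None
```

All three boards lie flat in the trays of their own colour, the spool, bottle and screwdriver are where they started, and the job was handed in at about 25 s of the 106 s allowed (no verdict came back).

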